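# Fetch the bench block from the back of the caddy

## Task

The round steel bench block is hemmed in at the back of the plywood caddy: first stand the bottle, the jar and the tin, all three, upright on the grey side tray. Then take the bench block out and set it flat on the middle of the round cork pad, and after that put the bottle, the jar and the tin back upright, each in the middle of the very place on the caddy from which it came. Tip none of the three over, and leave the tape roll and the sharpener on the caddy where they are.

Things in the scene. Friction and masses are not known exactly. Their poses are not given: they have to be found in the camera images.
- bottle: Amber glass bottle, black cap, loose, upright, 110 mm tall. Body 54 mm across up to 56 mm height, shoulder narrowing to a neck 26 mm across at 72 mm; cap 30 mm across from 88 to 110 mm height: the place to grip. 0.1 to 0.2 kg. Origin: centre of its underside, z up. Starts on one of the caddy's three cork spots; which one varies.
- jar: White ceramic jar with a flat light-wood lid fast to it, loose, upright, 85 mm tall. Body 64 mm across, lid 65 mm across from 68 mm up; grip it by lid and upper body. 0.2 to 0.35 kg. Origin: centre of its underside, z up. Starts on one of the three cork spots; which one varies.
- tin: Slim plain aluminium tin, a closed cylinder 44 mm across and 98 mm tall, loose, standing upright (a thin bead line 76 to 80 mm up, to be ignored). About 0.1 to 0.15 kg. Origin: centre of its underside, z up. It starts on one of the three cork spots; which one varies.
- bench_block: Round solid steel bench block (low disc), 52 mm across, 28 mm tall, 0.35 to 0.5 kg, loose. Origin: centre of its underside, z up. Starts at the caddy's origin, close behind and between the three taller things, only 2 to 20 mm of air to each.
- caddy: Fixed plywood board 8 mm thick, own x -105 to +45 mm, y -115 to +115 mm, fence 30 mm tall on its far edge (x 45 to 53 mm), no other walls. Flush round cork spots (69 mm) for bottle, jar, tin at own (-65,0), (0,65), (0,-65) mm; block at (0,0); all start within 3 mm of these. Origin on the bench under the block; things stand at z = 8 mm. Own -x: open front, towards the robot within 20 deg.
- side_tray: Fixed grey flat tray, 280 mm (own x) by 130 mm (own y), rim 15 mm high, walls 4 mm, inner floor 4 mm above the bench. Stands empty left or right of the caddy, long side pointing roughly away from the robot. Room for the three things in a row, e.g. at own x = -75, 0, +75 mm. Origin: centre of its underside, z up.
- pad: Fixed round cork pad, 100 mm across and 8 mm thick, lying alone on the bench on the other side of the caddy from the tray. Origin: centre of its underside, so its top is at z = +8 mm.
- tape_roll: Small roll of paper tape lying flat near the caddy's front left corner, 42 mm outside, 26 mm hole, 16 mm tall, loose; not to be moved. Origin: centre of its underside.
- sharpener: Small brass pencil sharpener near the caddy's front right corner, 16 x 26 x 12 mm, loose; not to be moved. Origin: centre of its underside.
Mind the look-alikes: they are no part of the job. Leave any purple or red look-alike of the tin alone. Of the things that look like the bench_block, the smaller one is meant.

How it is judged:
On the way, in this order (a step that is already met when the one before it is completed fails the run):
1. the bottle, the jar and the tin all stand upright on the side tray, released, with the block still at its place (x of bottle in the frame of side_tray between -0.135 and 0.135 m and y of bottle in the frame of side_tray between -0.06 and 0.06 m and z of each of bottle, jar, tin in the frame of side_tray below 0.012 m and angle between each of bottle, jar, tin's own z axis and vertical below 0.12 rad and x of jar in the frame of side_tray between -0.135 and 0.135 m and y of jar in the frame of side_tray between -0.06 and 0.06 m and x of tin in the frame of side_tray between -0.135 and 0.135 m and y of tin in the frame of side_tray between -0.06 and 0.06 m and linear speed of each of bottle, jar, tin below 0.03 m/s and contact force between each of bottle, jar, tin and the fingers below 0.1 N and distance of bench_block from where it was at the start of the episode below 0.03 m), for 0.2 s.
2. the bench block lies flat in the middle of the cork pad, released, while the other three still stand on the side tray (horizontal distance between bench_block and pad below 0.015 m and z of bench_block in the frame of pad between 0.004 and 0.012 m and angle between bench_block's own z axis and vertical below 0.1 rad and linear speed of bench_block below 0.03 m/s and contact force between bench_block and the fingers below 0.1 N and x of bottle in the frame of side_tray between -0.135 and 0.135 m and y of bottle in the frame of side_tray between -0.06 and 0.06 m and z of each of bottle, jar, tin in the frame of side_tray below 0.012 m and angle between each of bottle, jar, tin's own z axis and vertical below 0.12 rad and x of jar in the frame of side_tray between -0.135 and 0.135 m and y of jar in the frame of side_tray between -0.06 and 0.06 m and x of tin in the frame of side_tray between -0.135 and 0.135 m and y of tin in the frame of side_tray between -0.06 and 0.06 m), for 0.2 s.
At the end, for the whole second after the job is handed in: The bench block lies flat on the cork pad within 15 mm of its centre; the bottle, the jar and the tin each stand upright within 15 mm of where they stood at the start; all are released and at rest (horizontal distance between bench_block and pad below 0.015 m and z of bench_block in the frame of pad between 0.004 and 0.012 m and angle between each of bench_block, bottle, jar, tin's own z axis and vertical below 0.1 rad and linear speed of each of bench_block, bottle, jar, tin below 0.03 m/s and contact force between each of bench_block, bottle, jar, tin and the fingers below 0.1 N and distance of each of bottle, jar, tin from where it was at the start of the episode below 0.015 m); the robot touches nothing.
It fails at once if the bottle, the jar or the tin is tipped over (beyond about 35 degrees) (angle between any of bottle, jar, tin's own z axis and vertical above 0.6 rad).
It fails at once if the tape roll or the sharpener is moved by more than 25 mm (distance of any of tape_roll, sharpener from where it was at the start of the episode above 0.025 m).
It also fails if it takes over 125 s, if anything falls off the work surface, if the arm or the gripper's body presses on something with over 40 N, if the wrist force passes 120 N, or if a joint passes its speed limit or range.

## Robot

A 6-joint arm with a two-finger parallel gripper is mounted at the origin on the work surface. World frame = base frame: x ahead of the robot, y to its left, z up, the work surface at z = 0. Lengths are in m, angles in rad, forces in N, time in s.
With the tool pointing down it reaches from about 0.25 to 0.775 m from the base axis. Payload 4 kg.
Tool frame: the origin (TCP) lies at the very end of the fingers, on their centre line; the grasp point (between the pads) lies 19 mm behind it (robot.pinch_z is the distance from the TCP to the grasp point, in m); z points along the fingers, y is the line along which they close (so a half turn about z gives the same grasp; the last joint's range is limited). The gripper opens to 94 mm and grips with 3 to 60 N. Pads are 16 mm wide; open, the fingers measure 119 mm over their backs; the gripper's body (75 mm by 177 mm) begins 78 mm behind the grasp point.
Start: joints at [1.051, 0.087, 1.371, -0, 1.684, -0.103], TCP at [0.223, 0.503, 0.172] pointing down, gripper open.
Joint ranges: [-3.1, 3.1], [-0.76, 2.03], [0.27, 2.55], [-1.08, 4.22], [0.17, 2.65], [-2.57, 2.57]. Speed limits (rad/s): [2.79, 2.79, 3.14, 3.14, 3.14, 3.14].

## Interface

Orientations are given as [roll, pitch, yaw] about the fixed x, y, z axes, in that order (R = Rz(yaw) Ry(pitch) Rx(roll)).
In Python, from bench import robot gives the robot as it stands.
- The arm moves only by the tool arm_command, never from a script. Its argument "targets" is one flat list of numbers, 7 for each row, row after row: the turn, a rotation vector about the tool's x, y, z in degrees, then the shift along the tool's x, y, z in mm, then the closure, from -1 (fully open) to 1 (shut). In form: [ax, ay, az, x, y, z, hand, ax, ay, az, x, y, z, hand, ...]. A call has 1 to 20 rows; each row is the pose to reach, as a shift and turn from the pose commanded when the call began, along the tool's axes at that moment; what a row does not reach only later rows make up. A row lasts 1/10 s, in which the tool goes at most 50 mm and 8.59 degrees, less where a joint would pass 70% of its speed; a pose out of reach is approached as far as the arm can. A call with a gripper value outside its range is refused whole. The fingers move at their own pace and stop on an object; the grip force is fixed at half the most. Time passes only in rows, so rows that repeat a pose let the fingers close. It gives the time, the measured TCP pose, the force, the opening and the grip force at its end, in the units of the state.
- robot.get_obs(): the state, without advancing time (a new reading comes with each control period).
- robot.snapshot(name): name is "scene" or "side" or "wrist"; returns a dict with "color" (384x512x3 uint8, red, green, blue), "range_z" (384x512 float32, m along the optical axis (not along the pixel's ray), 0 where there is no reading), "fx", "fy", "cx", "cy" (pixels), "T" (4x4, takes a point from camera to world coordinates); the wrist camera has in their place "T_tool_cam" (4x4, takes a point from camera to tool coordinates, whose origin is the TCP and whose axes are the flange's). Camera axes: x right, y down, z forward; pixel columns grow to the right and rows downward; lengths in m; the calibration is good to about 2 mm. A picture is of the moment at which its call begins: read the wrist's pose just before it.
- robot.close_job(): hands the job in; it is judged then, once.
The state is a dict: "time": time; "joint_positions": joint angles; "qvel": joint speeds; "joint_torque": joint torques, N m; "tool_pos": TCP position; "ee_rot": TCP orientation; "wrist_force": force on the tool from outside, world axes, zero at the start; "wrist_torque": the same for the moment, N m; "width": finger opening in m; "finger_force": force on a finger pad.
Only numpy, scipy, OpenCV 4.12 (cv2) and the standard library are available. Lean on these libraries where they do the work, as an engineer would, in place of code of your own. Each camera call takes 0.05 s, during which the arm holds its last target. There are 200 camera calls.

## Working session

There is one attempt and no reset: what is moved stays moved. The work goes in short steps, Python scripts to look and compute and a tool call to move; the robot and the scene stay as the last step left them, time stands still between calls to the robot, and variables do not carry over. Pictures are saved under pics/ and viewed, at most 14 in all, crops included, and the job is handed in when it is done.

Besides the shell and the picture viewer there is one more tool, called after ">>>" by a JSON object that holds its "method" and its "body". arm_command: Moves the arm, as the interface text tells. Its arguments: {"type":"object","properties":{"targets":{"type":"array"}},"required":["targets"]}

```bash
mkdir -p pics; ls; cat > h.py <<'E'
import numpy as np,cv2
from bench import robot
def snap(n,f):
    s=robot.snapshot(n); cv2.imwrite(f'pics/{f}.png',s['color'][:,:,::-1]); np.savez(f'pics/{f}.npz',**s); return s
def pts(s):
    z=s['range_z']; v,u=np.mgrid[:384,:512]
    P=np.stack([(u-s['cx'])/s['fx']*z,(v-s['cy'])/s['fy']*z,z,np.ones_like(z)],-1)
    return (P@s['T'].T)[...,:3]
E
python3 - <<'E'
from h import *
for n in('scene','side'):
    s=snap(n,n+'1')
a=cv2.imread('pics/scene1.png');print(s['T'].round(3))
cv2.imwrite('pics/scene1b.png',cv2.resize(a,(800,600)))
a=cv2.imread('pics/side1.png')
cv2.imwrite('pics/side1b.png',cv2.resize(a,(800,600)))
o=robot.get_obs();print({k:np.round(v,3) for k,v in o.items()})
E
```

```text
pics
[[ 0.749 -0.356  0.559  0.02 ]
 [-0.663 -0.396  0.636 -0.627]
 [-0.005 -0.846 -0.533  0.557]
 [ 0.     0.     0.     1.   ]]
{'time': np.float64(0.1), 'joint_positions': array([ 1.051,  0.088,  1.372, -0.   ,  1.684, -0.103]), 'qvel': array([ 0.002, -0.003, -0.003,  0.   ,  0.001, -0.001]), 'joint_torque': array([ 2.0000e-03, -3.4125e+01, -3.0330e+01,  7.2000e-02,  3.0000e-02,
       -0.0000e+00]), 'tool_pos': array([0.222, 0.502, 0.171]), 'ee_rot': array([-3.14 , -0.   ,  2.725]), 'wrist_force': array([ 0.066, -0.08 ,  0.068]), 'wrist_torque': array([-0.059,  0.04 ,  0.028]), 'finger_force': np.float64(0.0), 'width': np.float64(0.094)}
```

View pics/scene1b.png

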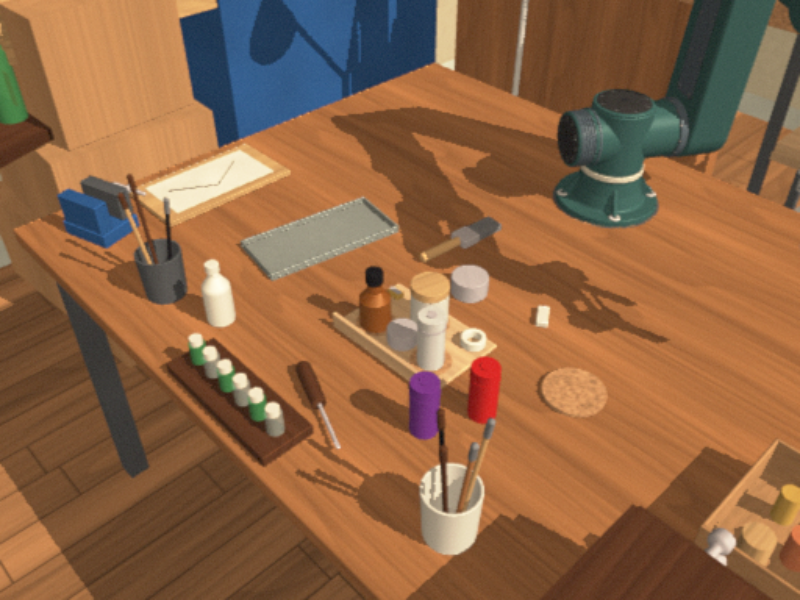

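View pics/side1b.png

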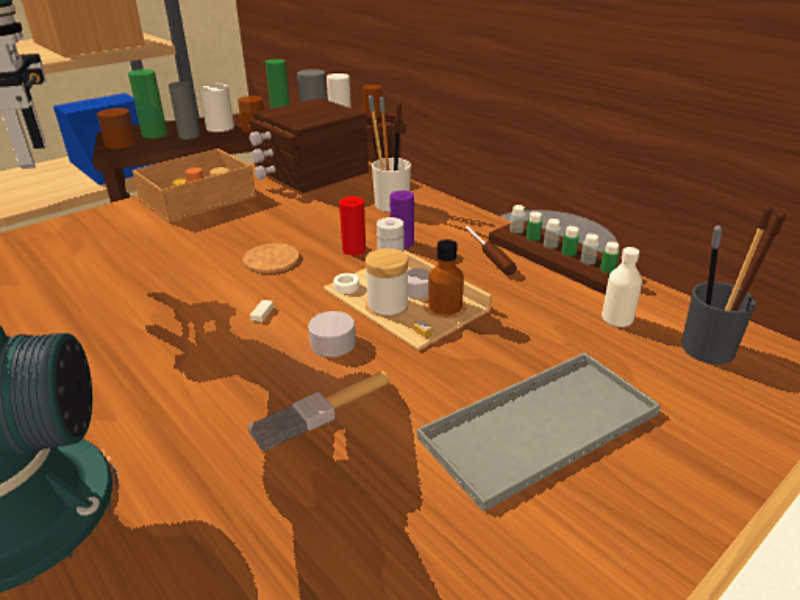

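The scene view (800x600) shows jar at (430,300), tin at (430,340), bottle at (375,300) and block at (402,333) on the caddy, tray at (320,237), pad at (574,392). The side view agrees.

Look-alikes:
- **Block:** the one on the caddy at (402,333), or the larger disc in front of the caddy at (470,283). I choose the smaller one, on the caddy.
- **Tin:** silver (430,340), purple (424,405) or red (484,390). I choose the silver one, on the caddy.
- **Bottle:** amber (375,300) or white (217,295). I choose the amber one.

```bash
cat >> h.py <<'E'
def load(f): return dict(np.load(f'pics/{f}.npz'))
def cloud(*fs):
    P=[];C=[]
    for f in fs:
        s=load(f); p=pts(s); m=s['range_z']>0; P.append(p[m]);C.append(s['color'][m])
    return np.vstack(P),np.vstack(C)
E
python3 - <<'E'
from h import *
for f in('scene1','side1'):
    s=load(f);P=pts(s)
    im=s['color']
    print(f,s['T'][:3,3].round(3))
    S=512/800
    px=dict(scene1=dict(jar=(430,283),tin=(431,316),cap=(374,272),block=(402,328),big=(470,276),pad=(574,390),tray=(320,237),purple=(425,380),red=(485,367),tape=(474,338),white=(543,313)),
      side1=dict(jar=(387,261),tin=(390,226),cap=(447,246),block=(418,276),big=(332,323),pad=(271,257),tray=(540,428),purple=(402,198),red=(352,204),sharp=(423,328),tape=(346,281)))[f]
    for k,(u,v) in px.items(): print(k,P[int(v*S),int(u*S)].round(3))
a=cv2.imread('pics/side1.png')[130:240,190:340]; b=cv2.imread('pics/scene1.png')[160:270,200:350]
cv2.imwrite('pics/crop1.png',np.hstack([cv2.resize(x,(400,293),interpolation=cv2.INTER_CUBIC) for x in(a,b)]))
P,C=cloud('scene1','side1')
m=(abs(P[:,0]-.45)<.25)&(abs(P[:,1])<.4)&(P[:,2]>-.01)&(P[:,2]<.15)
P=P[m];C=C[m];o=np.argsort(P[:,2]);P=P[o];C=C[o]
I=np.zeros((500,800,3),np.uint8)
r=((.70-P[:,0])*1000).astype(int).clip(0,498);c=((.40-P[:,1])*1000).astype(int).clip(0,798)
for d in(0,1):
  for e in(0,1): I[r+d,c+e]=C[:,::-1]
cv2.imwrite('pics/top1.png',I)
E
```

```text
scene1 [1.27  0.712 0.882]
jar [0.558 0.031 0.095]
tin [0.626 0.098 0.108]
cap [ 0.625 -0.03   0.12 ]
block [0.618 0.028 0.036]
big [0.439 0.012 0.037]
pad [0.505 0.294 0.009]
tray [ 0.525 -0.305  0.001]
purple [0.721 0.184 0.1  ]
red [0.638 0.221 0.098]
tape [0.531 0.109 0.01 ]
white [0.399 0.149 0.011]
side1 [ 0.02  -0.627  0.557]
jar [0.547 0.02  0.092]
tin [0.612 0.09  0.105]
cap [ 0.614 -0.04   0.118]
block [0.62  0.031 0.034]
big [0.436 0.011 0.037]
pad [0.501 0.292 0.006]
tray [ 0.518 -0.302  0.005]
purple [0.713 0.175 0.097]
red [0.628 0.211 0.098]
sharp [ 0.54  -0.067  0.021]
tape [0.547 0.128 0.012]
```

View pics/top1.png

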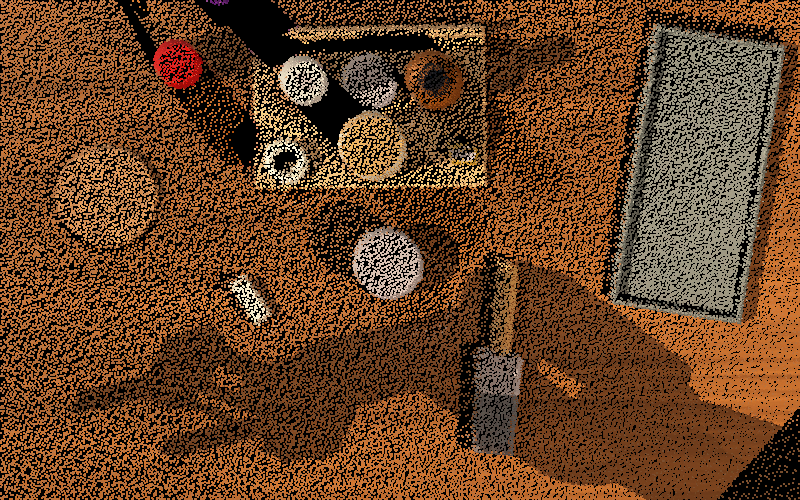

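View pics/crop1.png

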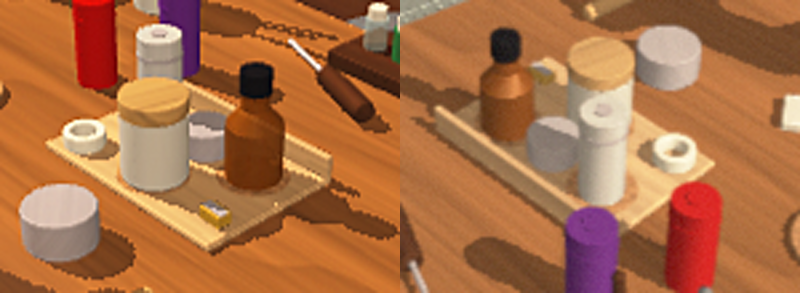

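The crop confirms the choice. The small disc on the caddy sits between the amber bottle, jar and silver tin, and the bigger disc stands on the bench in front. In the top map (1 mm per pixel), jar is at (372,145), tin (303,80), bottle (433,80), block (370,80), pad (105,197), and the tray centre about (698,172).

```bash
cat >> h.py <<'E'
from scipy.optimize import least_squares
def fitc(P,c,r,zt,tol=.006,pad=.012):
    # centre of a top disc: centroid-robust; disc points within zt+-tol
    m=(abs(P[:,2]-zt)<tol)&(np.hypot(*(P[:,:2]-c).T)<r+pad)
    h=cv2.convexHull(np.float32(P[m][:,:2]*1000))[:,0]/1000
    q=least_squares(lambda q:np.hypot(*(h-q[:2]).T)-r,list(c)+[],loss='soft_l1',f_scale=.001)
    q2=least_squares(lambda q:np.hypot(*(h-q[:2]).T)-q[2],list(c)+[r],loss='soft_l1',f_scale=.001)
    return q.x.round(4),q2.x.round(4),m.sum(),P[m][:,2].mean().round(4)
E
python3 - <<'E'
from h import *
for f in('scene1','side1'):
    P,C=cloud(f);print(f)
    for n,c,r,z in(('jar',(.554,.028),.0325,.093),('tin',(.62,.097),.022,.106),('cap',(.62,-.034),.015,.118),('block',(.62,.03),.026,.036),('big',(.438,.012),.035,.037),('pad',(.503,.294),.05,.008),('red',(.635,.22),.022,.1)): print(n,*fitc(P,np.array(c),r,z))
    # tray floor
    m=(abs(P[:,0]-.53)<.16)&(abs(P[:,1]+.298)<.1)&(P[:,2]>.008)&(P[:,2]<.02)
    print('tray',cv2.minAreaRect(np.float32(P[m][:,:2]*1000)))
    m=(abs(P[:,0]-.67)<.05)&(abs(P[:,1]-.03)<.12)&(P[:,2]>.024)&(P[:,2]<.034)&(P[:,0]>.655)
    print('fence',cv2.minAreaRect(np.float32(P[m][:,:2]*1000)))
    m=(abs(P[:,0]-.59)<.09)&(abs(P[:,1]-.03)<.13)&(P[:,2]>.005)&(P[:,2]<.014)
    print('board',cv2.minAreaRect(np.float32(P[m][:,:2]*1000)))
E
```

```text
scene1
jar [0.5551 0.0292] [0.5551 0.0292 0.0324] 347 0.092
tin [0.6208 0.0977] [0.6208 0.0976 0.0223] 199 0.1053
cap [ 0.6213 -0.0327] [ 0.6213 -0.0327  0.0152] 84 0.1166
block [0.6195 0.0205] [0.6157 0.0254 0.0327] 262 0.0349
big [0.4385 0.0133] [0.4383 0.0138 0.0333] 298 0.0352
pad [0.4971 0.2903] [0.5028 0.2937 0.0602] 1063 0.0071
red [0.6385 0.2234] [0.6385 0.2234 0.0219] 221 0.0976
tray ((527.1370849609375, -295.90643310546875), (140.24757385253906, 285.3873596191406), 80.59387969970703)
fence ((668.83642578125, 15.76898193359375), (12.388138771057129, 195.062744140625), 0.8308805227279663)
board ((589.7427978515625, 33.37529754638672), (169.77796936035156, 236.28318786621094), 0.987410843372345)
side1
jar [0.5536 0.0272] [0.553  0.0268 0.0316] 329 0.092
tin [0.6179 0.0965] [0.6179 0.0965 0.022 ] 133 0.105
cap [ 0.6201 -0.0344] [ 0.6198 -0.0345  0.0142] 84 0.1167
block [0.617  0.0298] [0.617  0.0297 0.0253] 145 0.035
big [0.4345 0.0114] [0.4347 0.0113 0.033 ] 429 0.0355
pad [0.5018 0.2927] [0.5016 0.2921 0.0494] 524 0.0071
red [0.6354 0.222 ] [0.6354 0.222  0.0217] 96 0.0973
tray ((526.237060546875, -297.7444152832031), (132.37501525878906, 284.0492858886719), 80.77438354492188)
fence ((666.0339965820312, 17.098793029785156), (10.791420936584473, 200.9937744140625), 1.2643762826919556)
board ((589.7555541992188, 29.487274169921875), (156.5089874267578, 232.24244689941406), 1.3100664615631104)
```

>>> {"method": "arm_command", "body": {"targets": [0, 0, -8, -40, -23, -30, -1, 0, 0, -16, -83, -47, -60, -1, 0, 0, -23.9, -124, -70, -70, -1, 0, 0, -23.9, -166, -94, -70, -1, 0, 0, -23.9, -207, -118, -70, -1, 0, 0, -23.9, -249, -141, -70, -1, 0, 0, -23.9, -290, -165, -70, -1, 0, 0, -23.9, -332, -188, -70, -1, 0, 0, -23.9, -373, -212, -70, -1, 0, 0, -23.9, -415, -235, -70, -1, 0, 0, -23.9, -456, -259, -70, -1, 0, 0, -23.9, -498, -282, -70, -1, 0, 0, -23.9, -540, -306, -70, -1, 0, 0, -23.9, -570, -323, -70, -1, 0, 0, -23.9, -581, -329.6, -70, -1, 0, 0, -23.9, -581, -329.6, -70, -1, 0, 0, -23.9, -581, -329.6, -70, -1, 0, 0, -23.9, -581, -329.6, -70, -1]}}

```text
time: 1.9
tool_pos: [0.6199, -0.032, 0.2426]
ee_rot: [3.141, 0.001, -3.139]
wrist_force: [0.4, 0.1, 0.2]
width: 0.0943
finger_force: 0.0
```

```bash
cat >> h.py <<'E'
from scipy.spatial.transform import Rotation as Ro
def wrist(f):
    o=robot.get_obs(); T=np.eye(4);T[:3,:3]=Ro.from_euler('xyz',o['ee_rot']).as_matrix();T[:3,3]=o['tool_pos']
    s=robot.snapshot('wrist'); s['T']=T@s['T_tool_cam']; np.savez(f'pics/{f}.npz',**s); cv2.imwrite(f'pics/{f}.png',s['color'][:,:,::-1]); return o,s
E
python3 - <<'E'
from h import *
o,s=wrist('w1');print(o['tool_pos'].round(4),s['T'].round(3))
P,C=cloud('w1')
for n,c,r,z in(('jar',(.554,.028),.0325,.093),('tin',(.62,.097),.022,.106),('cap',(.62,-.034),.015,.118),('block',(.62,.03),.026,.036)): 
  try: print(n,*fitc(P,np.array(c),r,z))
  except Exception as e: print(n,'none')
E
```

```text
[ 0.6199 -0.032   0.2426] [[-0.003  0.961  0.276  0.539]
 [ 1.     0.002  0.002 -0.03 ]
 [ 0.001  0.276 -0.961  0.455]
 [ 0.     0.     0.     1.   ]]
jar [0.5543 0.0298] [0.5543 0.0297 0.0322] 2891 0.0923
tin [0.6191 0.0979] [0.6191 0.0978 0.0216] 1262 0.1055
cap [ 0.6205 -0.0318] [ 0.6203 -0.0319  0.0146] 612 0.1171
block [0.6186 0.032 ] [0.6184 0.0319 0.0254] 1216 0.0352
```

View pics/w1.png

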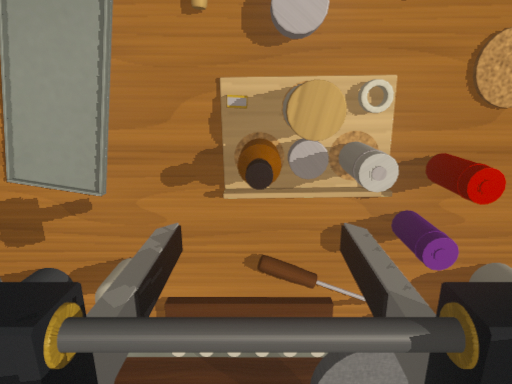

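The wrist view shows the bottle (258,170), jar (317,110), tin (375,165) and block (309,160). The positions agree with the first fits within 2 mm, and the TCP is above the bottle cap. Going down to the cap.

>>> {"method": "arm_command", "body": {"targets": [0, 0, 0, 0.3, 0, 30, -1, 0, 0, 0, 0.3, 0, 65, -1, 0, 0, 0, 0.3, 0, 100, -1, 0, 0, 0, 0.3, 0, 130, -1, 0, 0, 0, 0.3, 0, 146, -1, 0, 0, 0, 0.3, 0, 154, -1, 0, 0, 0, 0.3, 0, 154, -1, 0, 0, 0, 0.3, 0, 154, 1, 0, 0, 0, 0.3, 0, 154, 1, 0, 0, 0, 0.3, 0, 154, 1, 0, 0, 0, 0.3, 0, 154, 1, 0, 0, 0, 0.3, 0, 154, 1, 0, 0, 0, 0.3, 0, 154, 1, 0, 0, 0, 0.3, 0, 154, 1, 0, 0, 0, 0.3, 0, 154, 1]}}

```text
time: 3.45
tool_pos: [0.6202, -0.0337, 0.0879]
ee_rot: [3.141, -0.0, -3.141]
wrist_force: [-0.3, 0.2, 0.1]
width: 0.0332
finger_force: 0.0
```

>>> {"method": "arm_command", "body": {"targets": [0, 0, 0, 0, 0, 0, 1, 0, 0, 0, 0, 0, 0, 1, 0, 0, 0, 0, 0, 0, 1, 0, 0, 0, 0, 0, 0, 1]}}

```text
time: 3.85
tool_pos: [0.6202, -0.0336, 0.088]
ee_rot: [3.142, 0.0, -3.141]
wrist_force: [-0.4, -0.3, -0.2]
width: 0.002
finger_force: 0.0
```

```bash
python3 - <<'E'
from h import *
s=snap('side','side2');s2=snap('scene','scene2')
a=s['color'][100:260,170:360,::-1];b=s2['color'][120:280,170:360,::-1]
cv2.imwrite('pics/c2.png',np.hstack([cv2.resize(x,(400,337),interpolation=cv2.INTER_CUBIC) for x in(a,b)]))
E
```

```text
(no output)
```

View pics/c2.png

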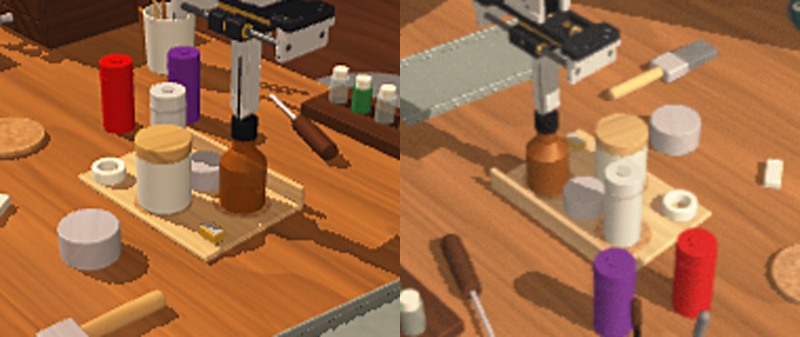

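Both views show the closed fingers ending just above the cap, at about (245,115) in the left half and (547,112) in the right. So they shut on nothing, even though the TCP reads 0.088 m. I'll measure where the tips really are.

```bash
python3 - <<'E'
from h import *
print(robot.pinch_z, [a for a in dir(robot) if a[0]!='_'], robot.get_obs()['joint_positions'].round(4))
for f in('scene2','side2'):
    P,C=cloud(f)
    m=(np.hypot(P[:,0]-.62,P[:,1]+.033)<.03)&(P[:,2]>.06)&(P[:,2]<.2)
    Q=P[m];L=C[m].astype(int).mean(1)
    for z in np.arange(.08,.2,.008):
        k=(abs(Q[:,2]-z)<.004)
        if k.sum(): print(f,z.round(3),k.sum(),Q[k].mean(0).round(3),L[k].mean().round())
o,s=wrist('w2')
E
```

```text
0.0188 ['IKError', 'close_job', 'get_obs', 'pinch_z', 'snapshot'] [-1.4550e-01  2.7360e-01  1.3215e+00  1.0000e-04  1.5465e+00 -1.7167e+00]
scene2 0.08 39 [ 0.627 -0.025  0.08 ] 97.0
scene2 0.088 25 [ 0.628 -0.026  0.088] 81.0
scene2 0.096 21 [ 0.628 -0.025  0.097] 58.0
scene2 0.104 27 [ 0.628 -0.026  0.104] 39.0
scene2 0.112 43 [ 0.626 -0.026  0.113] 36.0
scene2 0.12 36 [ 0.624 -0.03   0.118] 50.0
scene2 0.128 19 [ 0.628 -0.031  0.129] 127.0
scene2 0.136 26 [ 0.626 -0.027  0.136] 166.0
scene2 0.144 33 [ 0.625 -0.026  0.144] 169.0
scene2 0.152 29 [ 0.626 -0.027  0.152] 171.0
scene2 0.16 35 [ 0.625 -0.027  0.16 ] 132.0
scene2 0.168 36 [ 0.627 -0.029  0.168] 127.0
scene2 0.176 36 [ 0.625 -0.026  0.176] 128.0
scene2 0.184 33 [ 0.626 -0.028  0.185] 128.0
scene2 0.192 32 [ 0.626 -0.027  0.192] 129.0
side2 0.08 45 [ 0.613 -0.041  0.079] 65.0
side2 0.088 36 [ 0.612 -0.04   0.088] 55.0
side2 0.096 28 [ 0.612 -0.041  0.097] 23.0
side2 0.104 34 [ 0.612 -0.042  0.104] 16.0
side2 0.112 38 [ 0.612 -0.041  0.112] 16.0
side2 0.12 53 [ 0.617 -0.036  0.118] 32.0
side2 0.128 31 [ 0.613 -0.035  0.129] 129.0
side2 0.136 42 [ 0.615 -0.038  0.136] 130.0
side2 0.144 46 [ 0.614 -0.037  0.144] 124.0
side2 0.152 43 [ 0.614 -0.037  0.152] 123.0
side2 0.16 44 [ 0.614 -0.039  0.16 ] 119.0
side2 0.168 46 [ 0.615 -0.04   0.168] 122.0
side2 0.176 45 [ 0.615 -0.038  0.176] 116.0
side2 0.184 51 [ 0.615 -0.039  0.184] 122.0
side2 0.192 44 [ 0.614 -0.037  0.192] 125.0
```

View pics/w2.png

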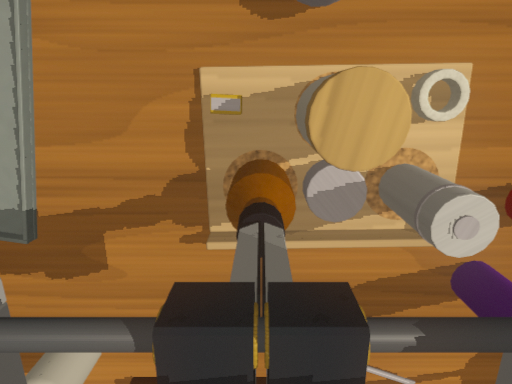

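```bash
python3 - <<'E'
from h import *
for f in('w1','w2'):
    s=load(f);z=s['range_z'];v,u=np.mgrid[:384,:512]
    P=np.stack([(u-s['cx'])/s['fx']*z,(v-s['cy'])/s['fy']*z,z,np.ones_like(z)],-1)@s['T_tool_cam'].T
    near=(z>0)&(z<.33)&(v>200)
    Q=P[near][:,:3];print(f,s['T_tool_cam'].round(3).tolist());
    k=Q[:,2]>-.09
    print('max z',np.sort(Q[:,2])[-200::40].round(4)); 
    for px in ((165,235),(175,228),(345,228),(352,240)) if f=='w1' else ((250,228),(275,226),(250,260)): print(px,P[px[1],px[0]].round(4),z[px[1],px[0]])
P,C=cloud('side2')
m=(P[:,0]>.52)&(P[:,0]<.72)&(abs(P[:,1]+.03)<.15)&(P[:,2]>.15)
h,e=np.histogram(P[m][:,2],np.arange(.15,.3,.01));print(h)
E
```

```text
w1 [[0.0, -0.961, -0.276, 0.081], [1.0, 0.0, 0.001, 0.002], [-0.001, -0.276, 0.961, -0.212], [0.0, 0.0, 0.0, 1.0]]
max z [-0.038  -0.0371 -0.036  -0.0352 -0.0341]
(165, 235) [ 0.0092 -0.0491 -0.0495  1.    ] 0.17580537
(175, 228) [ 0.0086 -0.0466 -0.0383  1.    ] 0.18681213
(345, 228) [ 0.0084  0.0502 -0.0379  1.    ] 0.18729255
(352, 240) [ 0.0082  0.05   -0.0537  1.    ] 0.17216693
w2 [[0.0, -0.961, -0.276, 0.081], [1.0, 0.0, 0.001, 0.002], [-0.001, -0.276, 0.961, -0.212], [0.0, 0.0, 0.0, 1.0]]
max z [0.0902 0.0902 0.0903 0.0905 0.0906]
(250, 228) [ 0.0096 -0.0039 -0.0406  1.    ] 0.18437351
(275, 226) [ 0.0058  0.0107 -0.0284  1.    ] 0.19716273
(250, 260) [ 0.0103 -0.0027 -0.0793  1.    ] 0.14693281
[ 57  55  58  62  60  50  37 266 369 286 352 572 159 173]
```

All three cameras agree that the fingertips, and the gripper body, sit 34 mm behind the reported TCP, whether open or shut. Laterally they are right. From here I take tip height = reported z + 34 mm, so the cap needs a reported z of 0.054. I'll open, go down 34 mm and close.

>>> {"method": "arm_command", "body": {"targets": [0, 0, 0, 0, 0, 0, -1, 0, 0, 0, 0, 0, 0, -1, 0, 0, 0, 0, 0, 0, -1, 0, 0, 0, 0, 0, 0, -1, 0, 0, 0, 0, 0, 0, -1, 0, 0, 0, 0, 1.5, 10, -1, 0, 0, 0, 0, 1.5, 25, -1, 0, 0, 0, 0, 1.5, 34, -1, 0, 0, 0, 0, 1.5, 34, -1, 0, 0, 0, 0, 1.5, 34, 1, 0, 0, 0, 0, 1.5, 34, 1, 0, 0, 0, 0, 1.5, 34, 1, 0, 0, 0, 0, 1.5, 34, 1, 0, 0, 0, 0, 1.5, 34, 1, 0, 0, 0, 0, 1.5, 34, 1, 0, 0, 0, 0, 1.5, 34, 1, 0, 0, 0, 0, 1.5, 34, 1, 0, 0, 0, 0, 1.5, 34, 1]}}

```text
time: 5.8
tool_pos: [0.6204, -0.0323, 0.0542]
ee_rot: [-3.141, 0.001, -3.141]
wrist_force: [0.3, 0.2, 0.8]
width: 0.0294
finger_force: 30.0
```

>>> {"method": "arm_command", "body": {"targets": [0, 0, 0, 0, 0, -10, 1, 0, 0, 0, 0, 0, -30, 1, 0, 0, 0, 0, 0, -50, 1, 0, 0, 0, 1, -15, -60, 1, 0, 0, 0, 3, -45, -60, 1, 0, 0, 0, 6, -85, -60, 1, 0, 0, 0, 9, -125, -60, 1, 0, 0, 0, 12, -165, -60, 1, 0, 0, 0, 15, -205, -60, 1, 0, 0, 0, 18, -240, -60, 1, 0, 0, 0, 19, -265, -60, 1, 0, 0, 0, 19, -277, -55, 1, 0, 0, 0, 19, -277, -35, 1, 0, 0, 0, 19, -277, -15, 1, 0, 0, 0, 19, -277, -4, 1, 0, 0, 0, 19, -277, 1, 1, 0, 0, 0, 19, -277, 3.5, 1, 0, 0, 0, 19, -277, 3.5, 1, 0, 0, 0, 19, -277, 3.5, 1]}}

```text
time: 7.7
tool_pos: [0.6021, -0.3094, 0.0517]
ee_rot: [-3.14, 0.002, -3.141]
wrist_force: [0.0, 0.3, -1.9]
width: 0.0294
finger_force: 30.0
```

>>> {"method": "arm_command", "body": {"targets": [0, 0, 0, 0, 0, 0.8, 1, 0, 0, 0, 0, 0, 0.8, -1, 0, 0, 0, 0, 0, 0.8, -1, 0, 0, 0, 0, 0, 0.8, -1, 0, 0, 0, 0, 0, 0.8, -1, 0, 0, 0, 0, 0, 0.8, -1, 0, 0, 0, 0, 0, 0.8, -1, 0, 0, 0, 0, 0, -20, -1, 0, 0, 0, 0, 0, -55, -1, 0, 0, 0, 0, 10, -85, -1, 0, 0, 0, -1, 50, -90, -1, 0, 0, 0, -3, 98, -90, -1, 0, 0, 0, -5, 146, -90, -1, 0, 0, 0, -7, 194, -90, -1, 0, 0, 0, -9, 242, -90, -1, 0, 0, 0, -11, 290, -90, -1, 0, 0, 0, -13, 338, -90, -1, 0, 0, 0, -15, 385, -90, -1, 0, 0, 0, -17, 407, -90, -1, 0, 0, 0, -17, 407, -90, -1]}}

```text
time: 9.7
tool_pos: [0.6179, 0.1014, 0.1404]
ee_rot: [3.141, 0.0, -3.136]
wrist_force: [0.3, 0.1, 0.2]
width: 0.0943
finger_force: 0.0
```

```bash
python3 - <<'E'
from h import *
o,s=wrist('w3');print(o['tool_pos'].round(4),o['ee_rot'].round(3))
P,C=cloud('w3')
for n,c,r,z in(('jar',(.554,.028),.0325,.093),('tin',(.62,.097),.022,.106),('block',(.62,.03),.026,.036)): 
  try: print(n,*fitc(P,np.array(c),r,z))
  except Exception as e: print(n,'none')
s=snap('scene','scene3');P,C=cloud('scene3')
print(fitc(P,np.array((.602,-.309)),.015,.114))
m=(abs(P[:,0]-.602)<.05)&(abs(P[:,1]+.309)<.05)&(P[:,2]>.03);print(np.percentile(P[m],[1,99],axis=0).round(3))
E
```

```text
[0.6179 0.1014 0.1404] [ 3.141  0.    -3.136]
jar [0.5544 0.0301] [0.5543 0.0301 0.0322] 5511 0.0921
tin [0.6194 0.0983] [0.6193 0.0983 0.0217] 2281 0.1054
block [0.6183 0.0322] [0.6183 0.0323 0.0255] 2023 0.035
(array([ 0.6037, -0.3073]), array([ 0.6037, -0.3073,  0.015 ]), np.int64(60), np.float64(0.1124))
[[ 0.582 -0.323  0.032]
 [ 0.63  -0.282  0.115]]
```

>>> {"method": "arm_command", "body": {"targets": [0, 0, 0, 0, 0, 20, -1, 0, 0, 0, 0, 0, 55, -1, 0, 0, 0, 0, 0, 90, -1, 0, 0, 0, 0, 0, 108, -1, 0, 0, 0, 0, 0, 113, -1, 0, 0, 0, 0, 0, 113, 1, 0, 0, 0, 0, 0, 113, 1, 0, 0, 0, 0, 0, 113, 1, 0, 0, 0, 0, 0, 113, 1, 0, 0, 0, 0, 0, 113, 1, 0, 0, 0, 0, 0, 113, 1, 0, 0, 0, 0, 0, 113, 1]}}

```text
time: 11.0
tool_pos: [0.6183, 0.0977, 0.0278]
ee_rot: [-3.141, 0.001, -3.141]
wrist_force: [0.5, 0.1, 1.1]
width: 0.0436
finger_force: 30.0
```

>>> {"method": "arm_command", "body": {"targets": [0, 0, 0, 0, 0, -10, 1, 0, 0, 0, 0, 0, -35, 1, 0, 0, 0, 0, 0, -70, 1, 0, 0, 0, 0, -10, -95, 1, 0, 0, 0, 0, -45, -100, 1, 0, 0, 0, 5, -85, -100, 1, 0, 0, 0, 15, -125, -100, 1, 0, 0, 0, 25, -165, -100, 1, 0, 0, 0, 40, -205, -100, 1, 0, 0, 0, 55, -245, -100, 1, 0, 0, 0, 70, -285, -100, 1, 0, 0, 0, 83, -325, -100, 1, 0, 0, 0, 91, -365, -100, 1, 0, 0, 0, 91, -388, -95, 1, 0, 0, 0, 91, -395, -70, 1, 0, 0, 0, 91, -395, -35, 1, 0, 0, 0, 91, -395, -10, 1, 0, 0, 0, 91, -395, 0, 1, 0, 0, 0, 91, -395, 4, 1, 0, 0, 0, 91, -395, 4, 1]}}

```text
time: 13.0
tool_pos: [0.528, -0.2974, 0.0246]
ee_rot: [-3.141, 0.002, -3.141]
wrist_force: [0.9, 0.6, -0.4]
width: 0.0438
finger_force: 30.0
```

>>> {"method": "arm_command", "body": {"targets": [0, 0, 0, 0, 0, 0.3, -1, 0, 0, 0, 0, 0, 0.3, -1, 0, 0, 0, 0, 0, 0.3, -1, 0, 0, 0, 0, 0, 0.3, -1, 0, 0, 0, 0, 0, 0.3, -1, 0, 0, 0, 0, 0, -20, -1, 0, 0, 0, 0, 0, -60, -1, 0, 0, 0, 0, 0, -100, -1, 0, 0, 0, -2, 30, -115, -1, 0, 0, 0, -6, 78, -115, -1, 0, 0, 0, -10, 126, -115, -1, 0, 0, 0, -14, 174, -115, -1, 0, 0, 0, -18, 222, -115, -1, 0, 0, 0, -22, 270, -115, -1, 0, 0, 0, -25, 310, -115, -1, 0, 0, 0, -26.5, 327.3, -115, -1, 0, 0, 0, -26.5, 327.3, -80, -1, 0, 0, 0, -26.5, 327.3, -40, -1, 0, 0, 0, -26.5, 327.3, -10, -1, 0, 0, 0, -26.5, 327.3, -1, -1]}}

```text
time: 15.0
tool_pos: [0.5505, 0.0304, 0.0203]
ee_rot: [3.141, -0.008, -3.141]
wrist_force: [-0.6, -0.3, -0.4]
width: 0.0942
finger_force: 0.0
```

>>> {"method": "arm_command", "body": {"targets": [0, 0, 0, 0, 0, 0, -1, 0, 0, 0, 0, 0, 0, 1, 0, 0, 0, 0, 0, 0, 1, 0, 0, 0, 0, 0, 0, 1, 0, 0, 0, 0, 0, 0, 1, 0, 0, 0, 0, 0, 0, 1, 0, 0, 0, 0, 0, 0, 1]}}

```text
time: 15.7
tool_pos: [0.5549, 0.0291, 0.0261]
ee_rot: [-3.14, 0.003, 3.142]
wrist_force: [-0.5, -4.3, 6.1]
width: 0.0645
finger_force: 30.0
```

>>> {"method": "arm_command", "body": {"targets": [0, 0, 0, 0, 0, -10, 1, 0, 0, 0, 0, 0, -30, 1, 0, 0, 0, 3, -5, -50, 1, 0, 0, 0, 15, -30, -60, 1, 0, 0, 0, 30, -65, -60, 1, 0, 0, 0, 45, -105, -60, 1, 0, 0, 0, 60, -145, -60, 1, 0, 0, 0, 75, -185, -60, 1, 0, 0, 0, 90, -225, -60, 1, 0, 0, 0, 99, -265, -60, 1, 0, 0, 0, 102, -300, -60, 1, 0, 0, 0, 102, -314, -50, 1, 0, 0, 0, 102, -314, -30, 1, 0, 0, 0, 102, -314, -12, 1, 0, 0, 0, 102, -314, 0, 1, 0, 0, 0, 102, -314, 3, 1, 0, 0, 0, 102, -314, 4, 1, 0, 0, 0, 102, -314, 4, 1]}}

```text
time: 17.5
tool_pos: [0.4513, -0.2824, 0.0211]
ee_rot: [3.14, -0.002, -3.14]
wrist_force: [-4.2, 2.2, 4.2]
width: 0.0646
finger_force: 30.0
```

>>> {"method": "arm_command", "body": {"targets": [0, 0, 0, 0, 0, 0, -1, 0, 0, 0, 0, 0, 0, -1, 0, 0, 0, 0, 0, 0, -1, 0, 0, 0, 0, 0, 0, -1, 0, 0, 0, 0, 0, 0, -1, 0, 0, 0, 0, 0, -20, -1, 0, 0, 0, 0, 0, -60, -1, 0, 0, 0, 0, 0, -105, -1, 0, 0, 0, -15, 30, -115, -1, 0, 0, 0, -36, 70, -115, -1, 0, 0, 0, -57, 110, -115, -1, 0, 0, 0, -78, 150, -115, -1, 0, 0, 0, -99, 190, -115, -1, 0, 0, 0, -120, 230, -115, -1, 0, 0, 0, -141, 270, -115, -1, 0, 0, 0, -157, 300, -115, -1, 0, 0, 0, -165, 317, -115, -1, 0, 0, 0, -165, 317, -115, -1, 0, 0, 0, -165, 317, -115, -1]}}

```text
time: 19.4
tool_pos: [0.6163, 0.0321, 0.1353]
ee_rot: [-3.141, -0.001, -3.142]
wrist_force: [-1.3, 0.7, -0.5]
width: 0.0939
finger_force: 0.0
```

```bash
python3 - <<'E'
from h import *
o,s=wrist('w4');print(o['tool_pos'].round(4),o['ee_rot'].round(3))
P,C=cloud('w4')
print(fitc(P,np.array((.618,.032)),.026,.036))
s=snap('scene','scene4');P,C=cloud('scene4')
for n,c,r,z in(('bottle',(.602,-.309),.015,.114),('tin',(.528,-.297),.022,.102),('jar',(.453,-.285),.0325,.089),('block',(.618,.032),.026,.036),('pad',(.502,.293),.05,.008)): print(n,*fitc(P,np.array(c),r,z,tol=.003 if n=='pad' else .006))
a=cv2.resize(s['color'][:,:,::-1],(600,450));b=cv2.resize(load('w4')['color'][:,:,::-1],(200,150))
a[300:,400:]=b;cv2.imwrite('pics/v4.png',a)
E
```

```text
[0.6163 0.0321 0.1353] [-3.141e+00 -1.000e-03 -3.142e+00]
(array([0.6183, 0.032 ]), array([0.6182, 0.0321, 0.0255]), np.int64(2070), np.float64(0.0352))
bottle [ 0.6041 -0.3093] [ 0.6041 -0.3093  0.015 ] 64 0.112
tin [ 0.5319 -0.2957] [ 0.5318 -0.2958  0.0223] 113 0.1008
jar [ 0.4514 -0.2801] [ 0.4504 -0.2797  0.0333] 94 0.0873
block [0.6207 0.0317] [0.6207 0.0317 0.0255] 237 0.0352
pad [0.5052 0.2949] [0.5053 0.2949 0.0497] 909 0.0075
```

View pics/v4.png

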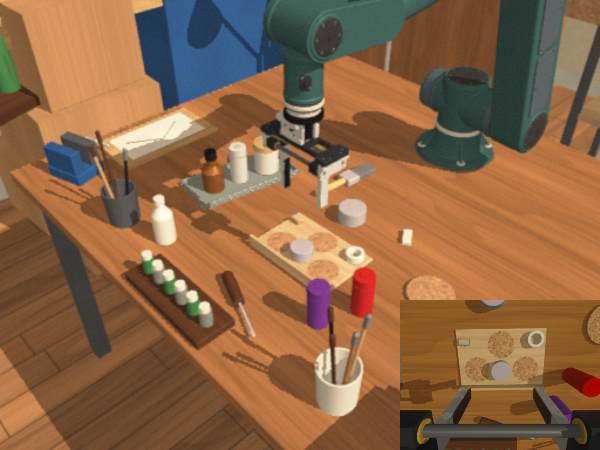

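The bottle (210,170), tin (238,160) and jar (265,155) all stand on the tray. The block is alone on the caddy at (301,250), still in its place. Going down to the block.

>>> {"method": "arm_command", "body": {"targets": [0, 0, 0, -1, 0, 20, -1, 0, 0, 0, -1, 0, 55, -1, 0, 0, 0, -1, 0, 90, -1, 0, 0, 0, -1, 0, 120, -1, 0, 0, 0, -1, 0, 138, -1, 0, 0, 0, -1, 0, 149, -1, 0, 0, 0, -1, 0, 153, -1, 0, 0, 0, -1, 0, 155, -1, 0, 0, 0, -1, 0, 155, -1, 0, 0, 0, -1, 0, 155, 1, 0, 0, 0, -1, 0, 155, 1, 0, 0, 0, -1, 0, 155, 1, 0, 0, 0, -1, 0, 155, 1, 0, 0, 0, -1, 0, 155, 1, 0, 0, 0, -1, 0, 155, 1, 0, 0, 0, -1, 0, 155, 1]}}

```text
time: 21.1
tool_pos: [0.6178, 0.0321, -0.0194]
ee_rot: [-3.14, 0.0, -3.141]
wrist_force: [0.5, -3.6, 0.4]
width: 0.0515
finger_force: 30.0
```

>>> {"method": "arm_command", "body": {"targets": [0, 0, 0, 0, 0, -10, 1, 0, 0, 0, 0, 0, -30, 1, 0, 0, 0, 3, 5, -50, 1, 0, 0, 0, 15, 30, -60, 1, 0, 0, 0, 32, 65, -60, 1, 0, 0, 0, 50, 105, -60, 1, 0, 0, 0, 70, 145, -60, 1, 0, 0, 0, 90, 185, -60, 1, 0, 0, 0, 107, 225, -60, 1, 0, 0, 0, 115, 252, -60, 1, 0, 0, 0, 115, 263, -60, 1, 0, 0, 0, 115, 263, -60, 1]}}

```text
time: 22.3
tool_pos: [0.5017, 0.2976, 0.0399]
ee_rot: [3.141, -0.001, -3.138]
wrist_force: [-0.6, -0.4, -4.9]
width: 0.0516
finger_force: 30.0
```

```bash
python3 - <<'E'
from h import *
o,s=wrist('w5');print(o['tool_pos'].round(4),o['ee_rot'].round(3),o['width'])
P,C=cloud('w5')
m=(abs(P[:,2]-.008)<.003)&(np.hypot(P[:,0]-.503,P[:,1]-.295)<.06)&(P[:,2]>.0055)
print(fitc(P,np.array((.503,.295)),.05,.008,tol=.0025),m.sum())
cv2.imwrite('pics/w5c.png',s['color'][:,:,::-1])
E
```

```text
[0.5017 0.2976 0.0399] [ 3.141e+00 -1.000e-03 -3.138e+00] 0.05157932543357226
(array([0.5035, 0.2957]), array([0.5027, 0.2957, 0.0492]), np.int64(6973), np.float64(0.0072)) 6973
```

View pics/w5c.png

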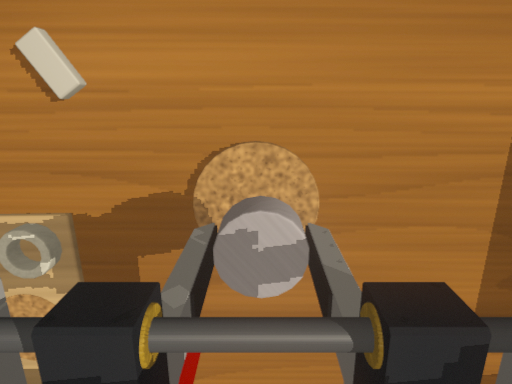

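The block (260,245) is held level over the pad (256,192). The pad fits at (0.503, 0.296), so I'll lower the block and release it.

>>> {"method": "arm_command", "body": {"targets": [0, 0, 0, 0, 0, 15, 1, 0, 0, 0, 0, 0, 35, 1, 0, 0, 0, 0, 0, 50, 1, 0, 0, 0, 0, 0, 57, 1, 0, 0, 0, 0, 0, 59.5, 1, 0, 0, 0, 0, 0, 60, 1, 0, 0, 0, 0, 0, 60.3, 1, 0, 0, 0, 0, 0, 60.3, 1]}}

```text
time: 23.15
tool_pos: [0.5032, 0.2965, -0.0194]
ee_rot: [3.141, 0.001, -3.141]
wrist_force: [-0.4, 0.2, -5.1]
width: 0.0514
finger_force: 30.0
```

>>> {"method": "arm_command", "body": {"targets": [0, 0, 0, 0, 0, 0.5, 1, 0, 0, 0, 0, 0, 1, 1, 0, 0, 0, 0, 0, 1, 1]}}

```text
time: 23.45
tool_pos: [0.5032, 0.2965, -0.0196]
ee_rot: [3.141, 0.002, -3.141]
wrist_force: [-2.3, -0.6, 2.0]
width: 0.0513
finger_force: 30.0
```

>>> {"method": "arm_command", "body": {"targets": [0, 0, 0, 0, 0, 0.5, -1, 0, 0, 0, 0, 0, 0.5, -1, 0, 0, 0, 0, 0, 0.5, -1, 0, 0, 0, 0, 0, 0.5, -1, 0, 0, 0, 0, 0, 0, -1, 0, 0, 0, 0, 0, -20, -1, 0, 0, 0, 0, 0, -60, -1, 0, 0, 0, 0, 0, -105, -1, 0, 0, 0, 0, -40, -140, -1, 0, 0, 0, 0, -85, -150, -1, 0, 0, 0, 0, -130, -150, -1, 0, 0, 0, 0, -180, -150, -1, 0, 0, 0, 0, -230, -150, -1, 0, 0, 0, 0, -280, -150, -1, 0, 0, 0, 0, -330, -150, -1, 0, 0, 0, 0, -380, -150, -1, 0, 0, 0, -5, -430, -150, -1, 0, 0, 0, -10, -480, -150, -1, 0, 0, 0, -20, -530, -150, -1, 0, 0, 0, -24, -575, -150, -1]}}

```text
time: 25.45
tool_pos: [0.5269, -0.2812, 0.1292]
ee_rot: [-3.142, 0.001, 3.141]
wrist_force: [0.6, 0.3, 0.1]
width: 0.0937
finger_force: 0.0
```

>>> {"method": "arm_command", "body": {"targets": [0, 0, 0, -1, -19, 0, -1, 0, 0, 0, -1, -19, 0, -1, 0, 0, 0, -1, -19, 0, -1, 0, 0, 0, -1, -19, 0, -1]}}

```text
time: 25.85
tool_pos: [0.528, -0.296, 0.1294]
ee_rot: [3.141, 0.0, -3.139]
wrist_force: [-0.1, 0.4, -0.8]
width: 0.0937
finger_force: 0.0
```

```bash
python3 - <<'E'
from h import *
o,s=wrist('w6');print(o['tool_pos'].round(4),o['ee_rot'].round(3),o['width'])
P,C=cloud('w6')
for n,c,r,z in(('bottle',(.602,-.309),.015,.114),('tin',(.528,-.297),.022,.102),('jar',(.453,-.285),.0325,.089)): print(n,*fitc(P,np.array(c),r,z))
for v in ('scene','side'):
  s=snap(v,v+'6');P,C=cloud(v+'6')
  print(fitc(P,np.array((.503,.296)),.026,.036))
E
```

```text
[ 0.528  -0.296   0.1294] [ 3.141  0.    -3.139] 0.09370550109453979
bottle [ 0.6018 -0.3088] [ 0.6017 -0.3088  0.0149] 1030 0.1129
tin [ 0.5296 -0.2955] [ 0.5295 -0.2955  0.0217] 2405 0.1014
jar [ 0.4498 -0.2805] [ 0.4498 -0.2805  0.0321] 6043 0.0882
(array([0.5062, 0.2983]), array([0.5063, 0.2983, 0.0257]), np.int64(291), np.float64(0.0352))
(array([0.5035, 0.2946]), array([0.5024, 0.2942, 0.0248]), np.int64(148), np.float64(0.0349))
```

>>> {"method": "arm_command", "body": {"targets": [0, 0, 0, -1, 1, 20, -1, 0, 0, 0, -1, 1, 55, -1, 0, 0, 0, -1, 1, 88, -1, 0, 0, 0, -1, 1, 101, -1, 0, 0, 0, -1, 1, 105, -1, 0, 0, 0, -1, 1, 105, 1, 0, 0, 0, -1, 1, 105, 1, 0, 0, 0, -1, 1, 105, 1, 0, 0, 0, -1, 1, 105, 1, 0, 0, 0, -1, 1, 105, 1, 0, 0, 0, -1, 1, 105, 1, 0, 0, 0, -1, 1, 105, 1]}}

```text
time: 27.2
tool_pos: [0.5288, -0.297, 0.0243]
ee_rot: [-3.141, 0.0, -3.141]
wrist_force: [-0.4, 0.5, 2.2]
width: 0.044
finger_force: 30.0
```

>>> {"method": "arm_command", "body": {"targets": [0, 0, 0, 0, 0, -10, 1, 0, 0, 0, 0, 0, -35, 1, 0, 0, 0, 0, 10, -60, 1, 0, 0, 0, 0, 40, -70, 1, 0, 0, 0, -5, 80, -70, 1, 0, 0, 0, -15, 120, -70, 1, 0, 0, 0, -30, 160, -70, 1, 0, 0, 0, -45, 200, -70, 1, 0, 0, 0, -60, 240, -70, 1, 0, 0, 0, -75, 280, -70, 1, 0, 0, 0, -85, 320, -70, 1, 0, 0, 0, -90, 360, -70, 1, 0, 0, 0, -90, 387, -70, 1, 0, 0, 0, -90, 395, -65, 1, 0, 0, 0, -90, 395, -45, 1, 0, 0, 0, -90, 395, -25, 1, 0, 0, 0, -90, 395, -10, 1, 0, 0, 0, -90, 395, -4.5, 1, 0, 0, 0, -90, 395, -3.3, 1, 0, 0, 0, -90, 395, -3.3, 1]}}

```text
time: 29.2
tool_pos: [0.6189, 0.0973, 0.028]
ee_rot: [-3.141, 0.001, 3.141]
wrist_force: [-0.7, -0.4, 0.1]
width: 0.0434
finger_force: 30.0
```

>>> {"method": "arm_command", "body": {"targets": [0, 0, 0, 0, 0, 0, -1, 0, 0, 0, 0, 0, 0, -1, 0, 0, 0, 0, 0, 0, -1, 0, 0, 0, 0, 0, 0, -1, 0, 0, 0, 0, 0, 0, -1, 0, 0, 0, 0, 0, -20, -1, 0, 0, 0, 0, 0, -60, -1, 0, 0, 0, 0, 0, -100, -1, 0, 0, 0, 2, -40, -110, -1, 0, 0, 0, 4, -85, -110, -1, 0, 0, 0, 6, -130, -110, -1, 0, 0, 0, 8, -175, -110, -1, 0, 0, 0, 10, -220, -110, -1, 0, 0, 0, 12, -265, -110, -1, 0, 0, 0, 14, -310, -110, -1, 0, 0, 0, 16, -355, -110, -1, 0, 0, 0, 17, -390, -110, -1, 0, 0, 0, 17, -406, -110, -1, 0, 0, 0, 17, -406, -110, -1, 0, 0, 0, 17, -406, -110, -1]}}

```text
time: 31.2
tool_pos: [0.6021, -0.3065, 0.1373]
ee_rot: [3.14, -0.0, -3.14]
wrist_force: [0.5, -0.7, 0.7]
width: 0.0939
finger_force: 0.0
```

>>> {"method": "arm_command", "body": {"targets": [0, 0, 0, 0, 0, 20, -1, 0, 0, 0, 0, 0, 50, -1, 0, 0, 0, 0, 0, 75, -1, 0, 0, 0, 0, 0, 86, -1, 0, 0, 0, 0, 0, 87, -1, 0, 0, 0, 0, 0, 87, 1, 0, 0, 0, 0, 0, 87, 1, 0, 0, 0, 0, 0, 87, 1, 0, 0, 0, 0, 0, 87, 1, 0, 0, 0, 0, 0, 87, 1, 0, 0, 0, 0, 0, 87, 1, 0, 0, 0, 0, 0, 87, 1, 0, 0, 0, 0, 0, 87, 1, 0, 0, 0, 0, 0, 87, 1]}}

```text
time: 32.6
tool_pos: [0.6017, -0.3079, 0.0503]
ee_rot: [3.141, -0.0, -3.141]
wrist_force: [-0.6, -0.4, 0.7]
width: 0.0294
finger_force: 30.0
```

>>> {"method": "arm_command", "body": {"targets": [0, 0, 0, 0, 0, -10, 1, 0, 0, 0, 0, 0, -30, 1, 0, 0, 0, 0, 5, -50, 1, 0, 0, 0, -2, 25, -60, 1, 0, 0, 0, -5, 60, -60, 1, 0, 0, 0, -8, 100, -60, 1, 0, 0, 0, -11, 140, -60, 1, 0, 0, 0, -14, 180, -60, 1, 0, 0, 0, -17, 220, -60, 1, 0, 0, 0, -19, 252, -60, 1, 0, 0, 0, -19, 270, -60, 1, 0, 0, 0, -19, 275.7, -55, 1, 0, 0, 0, -19, 275.7, -35, 1, 0, 0, 0, -19, 275.7, -17, 1, 0, 0, 0, -19, 275.7, -7, 1, 0, 0, 0, -19, 275.7, -4.2, 1, 0, 0, 0, -19, 275.7, -3.5, 1, 0, 0, 0, -19, 275.7, -3.5, 1]}}

```text
time: 34.4
tool_pos: [0.6211, -0.0324, 0.0545]
ee_rot: [3.141, 0.001, 3.141]
wrist_force: [-0.5, -0.4, -1.2]
width: 0.0294
finger_force: 30.0
```

>>> {"method": "arm_command", "body": {"targets": [0, 0, 0, 0, 0, 0.7, 1, 0, 0, 0, 0, 0, 0.7, -1, 0, 0, 0, 0, 0, 0.7, -1, 0, 0, 0, 0, 0, 0.7, -1, 0, 0, 0, 0, 0, 0.7, -1, 0, 0, 0, 0, 0, 0.7, -1, 0, 0, 0, 0, 0, 0.7, -1, 0, 0, 0, 0, 0, -20, -1, 0, 0, 0, 0, 0, -55, -1, 0, 0, 0, 0, 0, -85, -1, 0, 0, 0, 25, -36, -90, -1, 0, 0, 0, 50, -72, -90, -1, 0, 0, 0, 75, -109, -90, -1, 0, 0, 0, 100, -145, -90, -1, 0, 0, 0, 125, -181, -90, -1, 0, 0, 0, 150, -218, -90, -1, 0, 0, 0, 165, -240, -90, -1, 0, 0, 0, 170.5, -248, -90, -1, 0, 0, 0, 170.5, -248, -90, -1, 0, 0, 0, 170.5, -248, -90, -1]}}

```text
time: 36.4
tool_pos: [0.4509, -0.2793, 0.1439]
ee_rot: [3.141, 0.001, -3.141]
wrist_force: [-0.7, -0.0, 0.9]
width: 0.0939
finger_force: 0.0
```

>>> {"method": "arm_command", "body": {"targets": [0, 0, 0, 0, 0, 20, -1, 0, 0, 0, 0, 0, 55, -1, 0, 0, 0, 0, 0, 90, -1, 0, 0, 0, 0, 0, 112, -1, 0, 0, 0, 0, 0, 121, -1, 0, 0, 0, 0, 0, 121, -1, 0, 0, 0, 0, 0, 121, 1, 0, 0, 0, 0, 0, 121, 1, 0, 0, 0, 0, 0, 121, 1, 0, 0, 0, 0, 0, 121, 1, 0, 0, 0, 0, 0, 121, 1, 0, 0, 0, 0, 0, 121, 1, 0, 0, 0, 0, 0, 121, 1]}}

```text
time: 37.7
tool_pos: [0.4511, -0.2816, 0.0243]
ee_rot: [-3.139, 0.002, -3.142]
wrist_force: [0.1, -3.4, 5.6]
width: 0.0643
finger_force: 30.0
```

>>> {"method": "arm_command", "body": {"targets": [0, 0, 0, 0, 0, -10, 1, 0, 0, 0, 0, 0, -30, 1, 0, 0, 0, -1, 5, -50, 1, 0, 0, 0, -8, 25, -60, 1, 0, 0, 0, -20, 60, -60, 1, 0, 0, 0, -34, 100, -60, 1, 0, 0, 0, -48, 140, -60, 1, 0, 0, 0, -62, 180, -60, 1, 0, 0, 0, -76, 220, -60, 1, 0, 0, 0, -90, 260, -60, 1, 0, 0, 0, -100, 290, -60, 1, 0, 0, 0, -104.6, 306, -60, 1, 0, 0, 0, -104.6, 311, -55, 1, 0, 0, 0, -104.6, 311, -38, 1, 0, 0, 0, -104.6, 311, -20, 1, 0, 0, 0, -104.6, 311, -8, 1, 0, 0, 0, -104.6, 311, -4.5, 1, 0, 0, 0, -104.6, 311, -4, 1, 0, 0, 0, -104.6, 311, -4, 1]}}

```text
time: 39.6
tool_pos: [0.5548, 0.0297, 0.0273]
ee_rot: [-3.141, 0.0, 3.141]
wrist_force: [-1.4, -1.2, -1.5]
width: 0.0644
finger_force: 30.0
```

Nearly carried by the board: the wrist reads -1.5 N, against about -3 N for the jar hanging free. A touch lower, then release and back away upward.

>>> {"method": "arm_command", "body": {"targets": [0, 0, 0, 0, 0, 0.4, 1, 0, 0, 0, 0, 0, 0.4, -1, 0, 0, 0, 0, 0, 0.4, -1, 0, 0, 0, 0, 0, 0.4, -1, 0, 0, 0, 0, 0, 0.4, -1, 0, 0, 0, 0, 0, 0.4, -1, 0, 0, 0, 0, 0, -20, -1, 0, 0, 0, 0, 0, -60, -1, 0, 0, 0, 0, 0, -100, -1, 0, 0, 0, 0, 0, -140, -1, 0, 0, 0, 30, 0, -160, -1, 0, 0, 0, 60, 0, -170, -1, 0, 0, 0, 60, 0, -170, -1, 0, 0, 0, 60, 0, -170, -1, 0, 0, 0, 60, 0, -170, -1]}}

```text
time: 41.1
tool_pos: [0.495, 0.0308, 0.196]
ee_rot: [3.141, -0.001, -3.141]
wrist_force: [0.4, 0.1, -0.0]
width: 0.0943
finger_force: 0.0
```

```bash
python3 - <<'E'
from h import *
o,s=wrist('w7');print(o['tool_pos'].round(4),o['time'])
P,C=cloud('w7')
L=(('jar',(.554,.028),.0325,.093),('tin',(.62,.097),.022,.106),('cap',(.62,-.034),.015,.118))
for n,c,r,z in L: 
  try: print(n,*fitc(P,np.array(c),r,z))
  except Exception: print(n,'none')
for v in('scene','side'):
  s=snap(v,v+'7');P,C=cloud(v+'7');print(v)
  for n,c,r,z in L+(('block',(.503,.296),.026,.036),):
    try: print(n,*fitc(P,np.array(c),r,z))
    except Exception: print(n,'none')
a=load('scene7')['color'][100:330,130:470,::-1];cv2.imwrite('pics/v7.png',cv2.resize(a,(780,528)))
E
```

```text
[0.495  0.0308 0.196 ] 41.1
jar [0.5531 0.0318] [0.553  0.0318 0.0322] 2823 0.0921
tin [0.6194 0.0991] [0.6193 0.0991 0.0218] 1235 0.1053
cap [ 0.6211 -0.0309] [ 0.621  -0.0309  0.0148] 607 0.1167
scene
jar [0.5546 0.0314] [0.5546 0.0314 0.0325] 347 0.0921
tin [0.6215 0.0992] [0.6215 0.0991 0.0224] 200 0.1052
cap [ 0.624  -0.0309] [ 0.624  -0.0309  0.0149] 84 0.1169
block [0.506  0.2975] [0.5062 0.2975 0.0256] 294 0.0351
side
jar [0.552  0.0286] [0.5516 0.0284 0.0316] 328 0.0921
tin [0.6184 0.0973] [0.6184 0.0972 0.022 ] 130 0.1052
cap [ 0.62   -0.0332] [ 0.62   -0.0333  0.0148] 81 0.1167
block [0.503  0.2959] [0.5026 0.2954 0.0252] 153 0.0347
```

View pics/v7.png

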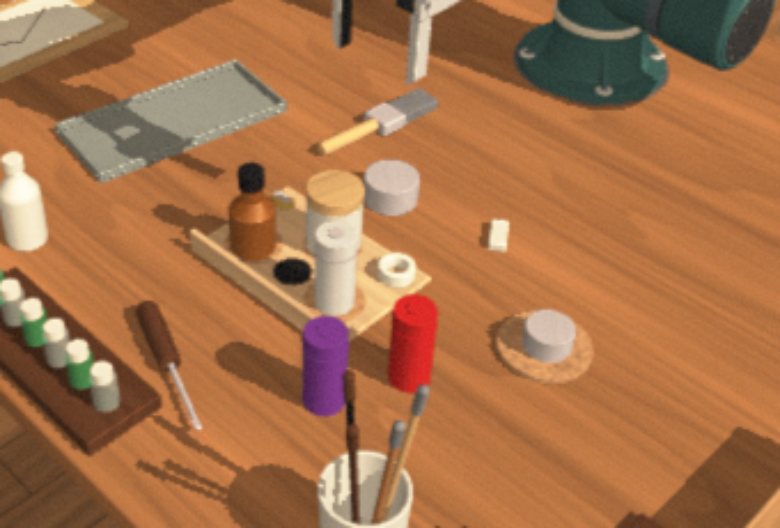

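The bottle (252,215), jar (335,215) and tin (336,270) are back upright, each within 3 mm of its start. The block (548,336) lies on the pad, and the tape roll and sharpener are where they were. Handing in.

```bash
python3 -c "
from bench import robot
print(robot.close_job())"
```

```text
the job is handed in; nothing more can be done
None
```

The job is handed in at about 41 s: the block is on the cork pad about 2 mm from its centre, the bottle, jar and tin are back upright within 3 mm of their starts, and the tape roll and sharpener look unmoved; the hand-in gave no verdict.

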